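# Clip the spice jars back into their rail

### The arm

A 6-joint arm with a two-finger parallel gripper is mounted at the origin on a cart in front of the work surface, level with it; the furniture and walls round the work are solid. World frame = base frame: x ahead of the robot, y to its left, z up, the work surface at z = 0. Lengths are in m, angles in degrees, forces in N, time in s.
With the tool pointing down it reaches from about 0.25 to 0.725 m from the base axis. Payload 9.7 kg.
Tool frame: the origin (TCP) lies between the finger pads; the fingertips stand 22 mm ahead of it and the grasp point (between the pads) lies 3 mm ahead of it; z points along the fingers, y is the line along which they close (so a half turn about z gives the same grasp; the last joint's range is limited). The gripper opens to 85 mm and grips with 20 to 120 N. Pads are 22 mm wide; open, the fingers measure 114 mm over their backs; the gripper's body (76 mm by 85 mm) begins 54 mm behind the grasp point. The pads swing forward as they close: fully open they stand 13 mm farther back than shut.
Start: joints at [74.083, 4.979, 10.078, 95.1, 0, 90], TCP at [0.151, 0.529, 0.253] pointing down, gripper open.
Joint ranges: [-179.16, 179.16], [-48.56, 103.87], [-65.8, 70.77], [-126.05, 130.52], [-82.76, 87.17], [-180, 180]. Speed limits (degrees/s): [127.2, 127.2, 147.25, 180, 180, 180].

### API

Orientations are given as [roll, pitch, yaw] about the fixed x, y, z axes, in that order (R = Rz(yaw) Ry(pitch) Rx(roll)).
In Python, from workcell import bot, viewer, finder gives the robot as it stands.
- The arm moves only by the tool move_arm, never from a script. Its arguments are lists of equal length, an entry for each row: "offset": the shift along the tool's x, y, z in cm, a list of three; "twist": the turn, a rotation vector about the tool's x, y, z in rad, a list of three; "grip": the opening, from 0 (shut) to 1 (fully open). In form: {"offset": [[x, y, z], ...], "twist": [[ax, ay, az], ...], "grip": [grip, ...]}. A call has 1 to 5 rows; each row shifts and turns the commanded pose from where the row before left it, along the tool's axes as they then stand; what a row does not reach is not made up. A row lasts 1/10 s, in which the tool goes at most 50 mm and 8.59 degrees, less where a joint would pass 70% of its speed; a pose out of reach is approached as far as the arm can. A call is refused whole if a number of a shift passes 5 or a number of a turn 0.15, either way. A call with a gripper value outside its range is refused whole. The fingers move at their own pace and stop on an object; "force" is the grip in N (left out, the last holds). Time passes only in rows, so rows that do not move let the fingers close. It gives the time, the measured TCP pose, the force, the opening and the grip force at its end, in the units of the state.
- bot.get_obs(): the state, without advancing time (a new reading comes with each control period).
- viewer.camera(name): name is "side" or "top" or "wrist"; returns a dict with "color" (384x512x3 uint8, red, green, blue), "depth" (384x512 float32, m along the optical axis (not along the pixel's ray), 0 where there is no reading), "vfov" (degrees; the focal length in pixels is half the picture's height over the tangent of half this angle, whatever the lens; pixels are square), "cx", "cy" (the principal point, pixels), "k1" (the pictures are not rectified: a ray, as slopes to the right and down, at radius r is drawn at 1 + k1 r^2 times it, then the intrinsics apply), "position" and "attitude" of the camera in the world; the wrist camera has in their place "tool_from_camera" (4x4, takes a point from camera to tool coordinates, whose origin is the TCP and whose axes are the flange's). Camera axes: x right, y down, z forward; pixel columns grow to the right and rows downward; lengths in m; the calibration is good to about 2 mm. A picture is of the moment at which its call begins: read the wrist's pose just before it.
- bot.job_done(): hands the job in; it is judged then, once.
Trained networks look in a picture, given as the dict that the camera call returned (one of the last four; its "shot" number tells which), for a name from the list of things; names that differ only in an ending like _2 or _b are one class to them, and where a whole thing is asked for, a point or a joint stands for the part that bears it (a point fixed in the world has none). Each returns a list of dicts, best first, with "p" (0 to 1); they miss things now and then, are a little off and sometimes report something else, mostly with a low value. They report only what shows in the picture. A call takes as long as a camera call.
- finder.boxes_of(picture, thing): "position" ([column, row] in pixels, amid what is visible of it).
- finder.pinpoint(picture, thing): "position" ([column, row] in pixels: a listed point, or the origin of a listed thing).
The state is a dict: "time": time; "q": joint angles; "qd": joint speeds; "joint_efforts": joint torques, N m; "ee_pos": TCP position; "tcp_rot": TCP orientation; "wrist_force": force on the tool from outside, world axes, zero at the start; "torque": the same for the moment, N m; "opening": finger opening in m; "grasp_force": force on a finger pad.
Only numpy, scipy, OpenCV 4.12 (cv2) and the standard library are available. Lean on these libraries where they do the work, as an engineer would, in place of code of your own. Each camera call takes 0.05 s, during which the arm holds its last target. There are 200 camera calls.

### The job

Two spice jars stand loose on the worktop. Clip each of them, upright and down at the foot board, into one of the two empty spring clips of the wooden spice rail, either jar in either clip: push it in from the open front past the spring jaws until it snaps and rests fully home against the back. Let go of both, leave the jar that is already clipped where it is, and do not disturb the onion, the salt mill or the kitchen timer.

Things in the scene. Friction and masses are not known exactly. Their poses are not given: they have to be found in the camera images.
- jar1_mid (a point): First loose spice jar with a black screw cap, one of three alike: upright cylinder 40 mm in diameter (cap 41 mm), 105 mm tall, the cap being the top 21 mm; 0.08 to 0.15 kg. The point is on its axis, half-way up (52 mm above its underside); z along the axis. Starts standing on the worktop, left or right in front of the rail.
- jar2_mid (a point): Second loose spice jar with a black screw cap, one of three alike: upright cylinder 40 mm in diameter (cap 41 mm), 105 mm tall, the cap being the top 21 mm; 0.08 to 0.15 kg. The point is on its axis, half-way up (52 mm above its underside); z along the axis. Starts standing on the worktop, on the other side from the first.
- jar_done_mid (a point): Third spice jar with a black screw cap, one of three alike: upright cylinder 40 mm in diameter (cap 41 mm), 105 mm tall, the cap being the top 21 mm; 0.08 to 0.15 kg. The point is on its axis, half-way up (52 mm above its underside); z along the axis. It is already clipped in the rail and must stay there.
- jar1: the first loose jar; origin at the centre of its underside
- jar2: the second loose jar; origin at the centre of its underside
- jar_done: the already clipped jar; origin at the centre of its underside
- rail: wooden spice rail fixed on the worktop: foot board 290 mm along y, 95 mm deep (x -58 to +38 mm), 8 mm thick; back board at x 26 to 38 mm, top 58 mm above the worktop. Three like spring clips stand at y -90, 0 and +90 mm. Origin on the worktop below the middle clip's seat; x is the push-in direction (away from the robot), y along the rail. Place and yaw vary
- clip_free1: an empty clip, any of the three on the rail: a pair of curved steel spring jaws, open to the front, on a black back pad. Jaws 31 to 52 mm above the foot board, 58 mm wide outside. Black beads at the jaw ends leave a 24 mm mouth 16 mm in front of the seat. Jaws give only to a jar coming from the front; one lowered from above lands on them. Origin and axes as its seat
- clip_free2: the other empty clip, of the same make. Snap: beads touch the jar when its axis is about 34 mm in front of the seat; pushing on takes some 4 to 8 N down to about 20 mm (far more if the jar leans and its foot rubs); from about 12 mm the jaws draw the jar in by themselves, until it rests on the back pad with its axis on the seat point and the jaws hold it. Origin and axes as its seat
- seat_free1 (a point): seat of the clip free1. The point is where the centre of a clipped jar's underside comes: on the top of the foot board, which is 8 mm thick. x is the push-in direction (from the open front towards the back board), y is along the rail, z up
- seat_free2 (a point): seat of the clip free2. The point is where the centre of a clipped jar's underside comes: on the top of the foot board, which is 8 mm thick. x is the push-in direction (from the open front towards the back board), y is along the rail, z up
- seat_full (a point): seat of the clip that already holds a jar. The point is where the centre of a clipped jar's underside comes: on the top of the foot board, which is 8 mm thick. x is the push-in direction (from the open front towards the back board), y is along the rail, z up
- onion: onion, 75 mm, bystander at the left; origin at its underside
- salt_mill: salt mill, 42 mm in diameter, 123 mm tall, bystander at the right; origin at its underside
- kitchen_timer: round kitchen timer, 61 mm in diameter, 46 mm tall, bystander beyond the right end of the rail; origin at its underside

How it is judged:
By the outcome, as a careful person would: the job done as asked, in the order asked, and still so for the second after the job is handed in, with the robot touching nothing.
It also fails if it takes over 56 s, if anything falls off the work surface, if the arm or the gripper's body presses on something with over 40 N, if the wrist force passes 120 N, or if a joint passes its speed limit or range.

## Working session

There is one attempt and no reset: what is moved stays moved. The work goes in short steps, Python scripts to look and compute and a tool call to move; the robot and the scene stay as the last step left them, time stands still between calls to the robot, and variables do not carry over. Pictures are saved under pics/ and viewed, at most 10 in all, crops included, and the job is handed in when it is done.

Besides the shell and the picture viewer there is one more tool, called after ">>>" in YAML: its name, and indented under it one key for each argument. move_arm: Moves the arm, as the interface text tells. Its arguments: {"type":"object","properties":{"offset":{"type":"array","items":{"type":"array","items":{"type":"number"}}},"twist":{"type":"array","items":{"type":"array","items":{"type":"number"}}},"grip":{"type":"array","items":{"type":"number"}},"force":{"type":"number"}},"required":["offset","twist","grip"]}

```bash
mkdir -p pics; cat > h.py <<'E'
import numpy as np, cv2
from scipy.spatial.transform import Rotation as R
from workcell import bot, viewer, finder
def K(d):
    f=d["color"].shape[0]/2/np.tan(np.radians(d["vfov"])/2); return f,d["cx"],d["cy"],d["k1"]
def ray(d,px):
    f,cx,cy,k1=K(d); M=np.array([[f,0,cx],[0,f,cy],[0,0,1.]])
    return np.append(cv2.undistortPoints(np.array([[px]],float),M,np.array([k1,0,0,0.]))[0,0],1)
def pose(d,o=None):
    if "position" in d:
        a=np.array(d["attitude"],float)
        Rm=a if a.shape==(3,3) else R.from_euler('xyz',a,degrees=True).as_matrix()
        return Rm,np.array(d["position"])
    T=np.array(d["tool_from_camera"]); Rt=R.from_euler('xyz',o["tcp_rot"],degrees=True).as_matrix()
    return Rt@T[:3,:3],Rt@T[:3,3]+np.array(o["ee_pos"])
def on_z(d,px,z,o=None):
    Rm,p=pose(d,o); v=Rm@ray(d,px); return p+v*(z-p[2])/v[2]
def at_depth(d,px,o=None):
    Rm,p=pose(d,o); u,v=np.round(px).astype(int); return p+Rm@(ray(d,px)*d["depth"][v,u])
def save(d,n): cv2.imwrite("pics/"+n,cv2.cvtColor(d["color"],cv2.COLOR_RGB2BGR))
E
python3 - <<'E'
from h import *
np.set_printoptions(precision=4,suppress=True)
o=bot.get_obs();print(o)
Z=dict(jar1_mid=.0525,jar2_mid=.0525,jar_done_mid=.0605,seat_free1=.008,seat_free2=.008,seat_full=.008,rail=0,onion=0,salt_mill=0,kitchen_timer=0)
for c in("top","side"):
    d=viewer.camera(c);save(d,c+"0.png");print(c,{k:v for k,v in d.items() if k not in("color","depth")})
    for n,z in Z.items():
        for r in finder.pinpoint(d,n)[:3]:
            print(n,round(r["p"],2),np.round(r["position"],1),on_z(d,r["position"],z))
E
```

```text
{'time': 0.0, 'q': array([74.0831,  5.0112, 10.0332, 95.0993, -0.0002, 90.0014]), 'qd': array([ 0.0139, -0.0413, -0.0473,  0.0012,  0.1681,  0.0139]), 'joint_efforts': array([ -0.0013, -52.039 ,  46.4798,   0.0163,  -0.0002,  -0.    ]), 'ee_pos': array([0.1508, 0.5287, 0.2526]), 'tcp_rot': array([-179.9227,    0.0002,  164.0817]), 'wrist_force': array([0.2441, 0.3046, 0.6899]), 'torque': array([ 0.0284,  0.0241, -0.0551]), 'grasp_force': 0.0, 'opening': 0.08516634899925173}
top {'vfov': 50.04103919696836, 'cx': 259.192770497046, 'cy': 193.17908883397155, 'k1': -0.027227900066078888, 'position': array([ 0.267 , -0.02  ,  1.3338]), 'attitude': array([-168.1731,    0.239 ,  -88.4899]), 'shot': 1}
jar1_mid 0.46 [322.2 229.9] [ 0.4229 -0.2075  0.0525]
jar2_mid 0.67 [183.3 221.4] [0.4384 0.2285 0.0525]
jar2_mid 0.57 [235.9 177.9] [0.5832 0.0684 0.0525]
jar_done_mid 0.63 [238.7 173.5] [0.5959 0.0595 0.0605]
seat_free1 0.67 [208.  177.9] [0.5918 0.1642 0.008 ]
seat_free1 0.57 [265.9 172.3] [ 0.6159 -0.0276  0.008 ]
seat_free2 0.67 [208.  177.9] [0.5918 0.1642 0.008 ]
seat_free2 0.57 [265.9 1
[... 493 characters left out ...]
]), 'shot': 2}
jar1_mid 0.9 [236.  239.1] [ 0.4215 -0.2016  0.0525]
jar2_mid 0.72 [211.6 158.6] [0.4398 0.2384 0.0525]
jar_done_mid 0.7 [266.8 178.5] [0.5929 0.0533 0.0605]
seat_free1 0.68 [282.9 207.2] [ 0.6187 -0.047   0.008 ]
seat_free1 0.58 [253.5 177.2] [0.5732 0.1458 0.008 ]
seat_free2 0.68 [282.9 207.2] [ 0.6187 -0.047   0.008 ]
seat_free2 0.58 [253.5 177.2] [0.5732 0.1458 0.008 ]
seat_full 0.74 [252.9 175.6] [0.5739 0.1563 0.008 ]
seat_full 0.65 [266.6 192.6] [0.591 0.044 0.008]
rail 0.86 [266.5 194. ] [0.5917 0.0466 0.    ]
onion 0.68 [219.1 145.5] [0.5036 0.4133 0.    ]
salt_mill 0.81 [276.6 311.1] [ 0.4691 -0.4283  0.    ]
kitchen_timer 0.58 [303.7 268.1] [ 0.5884 -0.3108 -0.    ]
```

```bash
python3 - <<'E'
import cv2,numpy as np
a=cv2.imread("pics/top0.png")[130:280,100:420];b=cv2.imread("pics/side0.png")[110:340,150:370]
a=cv2.resize(a,None,fx=2.4,fy=2.4,interpolation=3);cv2.imwrite("pics/topc.png",a)
b=cv2.resize(b,None,fx=2.6,fy=2.6,interpolation=3);cv2.imwrite("pics/sidec.png",b)
E
```

```text
(no output)
```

View pics/topc.png

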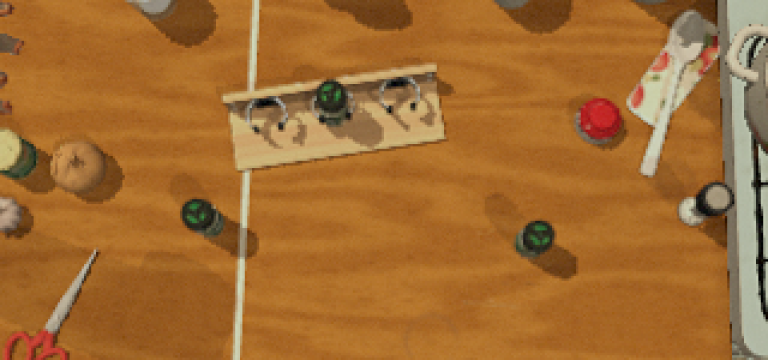

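View pics/sidec.png

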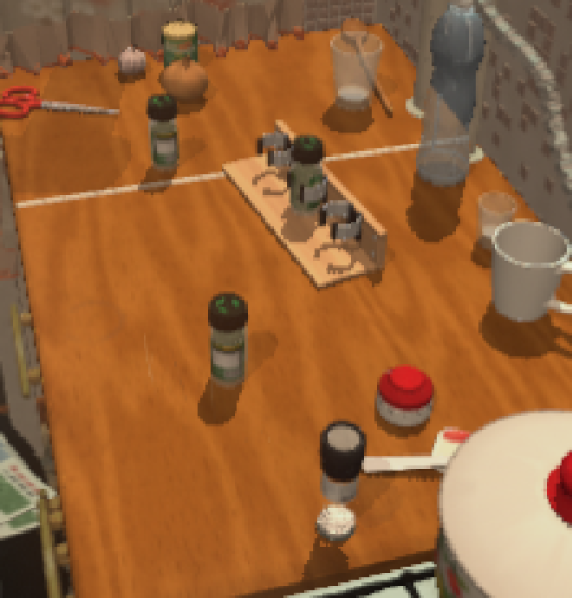

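The top crop shows the middle clip holding a jar, with empty clips to its left (≈(265,115)) and right (≈(400,95)). The loose jars are at (200,215) and (537,238). The side view agrees. Next I move to a wrist-camera view of the left jar and the rail.

```bash
cat >> h.py <<'E'
def plan(pts):
    """pts: list of (xyz, yaw, rows). prints rows in tool axes, rounded, chained from the measured pose"""
    o=bot.get_obs(); p=np.array(o["ee_pos"]); r=R.from_euler('xyz',o["tcp_rot"],degrees=True)
    out=[]
    for t,yaw,n in pts:
        t=np.array(t); 
        for k in range(n):
            g=R.from_euler('xyz',[180,0,yaw],degrees=True)
            w=np.round((r.inv()*g).as_rotvec()/(n-k),3)
            s=np.round(r.inv().apply((t-p)/(n-k))*100,2)
            p=p+r.apply(s/100); r=r*R.from_rotvec(w); out.append((s.tolist(),w.tolist()))
    for i in range(0,len(out),5):
        print('"offset":',[a for a,b in out[i:i+5]],'"twist":',[b for a,b in out[i:i+5]])
E
python3 - <<'E'
from h import *
plan([([.40,.17,.30],97,10)])
E
```

```text
"offset": [[-3.38, -2.77, -0.47], [-3.68, -2.35, -0.47], [-3.93, -1.91, -0.47], [-4.13, -1.44, -0.47], [-4.27, -0.95, -0.47]] "twist": [[0.0, 0.0, 0.117], [0.0, 0.0, 0.117], [0.0, 0.0, 0.117], [0.0, 0.0, 0.117], [0.0, 0.0, 0.117]]
"offset": [[-4.35, -0.44, -0.46], [-4.37, 0.07, -0.47], [-4.33, 0.58, -0.46], [-4.23, 1.08, -0.47], [-4.07, 1.56, -0.46]] "twist": [[0.0, 0.0, 0.117], [0.0, 0.0, 0.117], [0.0, 0.0, 0.117], [0.0, 0.0, 0.117], [0.0, 0.0, 0.118]]
```

>>> move_arm:
  offset:
    - [-3.38, -2.77, -0.47]
    - [-3.68, -2.35, -0.47]
    - [-3.93, -1.91, -0.47]
    - [-4.13, -1.44, -0.47]
    - [-4.27, -0.95, -0.47]
  twist:
    - [0, 0, 0.117]
    - [0, 0, 0.117]
    - [0, 0, 0.117]
    - [0, 0, 0.117]
    - [0, 0, 0.117]
  grip: [1, 1, 1, 1, 1]

```text
time: 1.6
ee_pos: [0.276, 0.3479, 0.2771]
tcp_rot: [180.0, -0.0, 130.3]
wrist_force: [1.6, 0.4, -0.3]
opening: 0.0858
grasp_force: 0.0
```

>>> move_arm:
  offset:
    - [-4.35, -0.44, -0.46]
    - [-4.37, 0.07, -0.47]
    - [-4.33, 0.58, -0.46]
    - [-4.23, 1.08, -0.47]
    - [-4.07, 1.56, -0.46]
  twist:
    - [0, 0, 0.117]
    - [0, 0, 0.117]
    - [0, 0, 0.117]
    - [0, 0, 0.117]
    - [0, 0, 0.118]
  grip: [1, 1, 1, 1, 1]

```text
time: 2.1
ee_pos: [0.4006, 0.1683, 0.3004]
tcp_rot: [180.0, -0.0, 96.7]
wrist_force: [0.7, 1.4, 0.5]
opening: 0.0855
grasp_force: 0.0
```

```bash
cat > look.py <<'E'
from h import *
import sys
np.set_printoptions(precision=4,suppress=True)
Z=dict(jar1_mid=.0525,jar2_mid=.0525,jar_done_mid=.0605,seat_free1=.008,seat_full=.008,rail=0)
viewer.camera("wrist")
o=bot.get_obs();d=viewer.camera("wrist");save(d,sys.argv[1])
print(o["time"],o["ee_pos"],o["tcp_rot"],pose(d,o),d["vfov"])
for n,z in Z.items():
    for r in finder.pinpoint(d,n)[:3]:
        print(n,round(r["p"],2),np.round(r["position"],1),on_z(d,r["position"],z,o))
np.savez("last.npz",depth=d["depth"],color=d["color"])
E
python3 look.py w1.png
```

```text
2.15 [0.4033 0.1644 0.3008] [179.8802   0.1052  96.1074] (array([[ 0.9944,  0.0999,  0.0347],
       [ 0.1057, -0.9486, -0.2983],
       [ 0.0031,  0.3003, -0.9538]]), array([0.3957, 0.2395, 0.4209])) 66.47791208270816
jar2_mid 0.8 [280.3 117.4] [0.4391 0.2225 0.0525]
jar_done_mid 0.59 [377.8 251.3] [0.5979 0.0586 0.0605]
rail 0.81 [360.5 235.2] [0.5974 0.0536 0.    ]
```

View pics/w1.png

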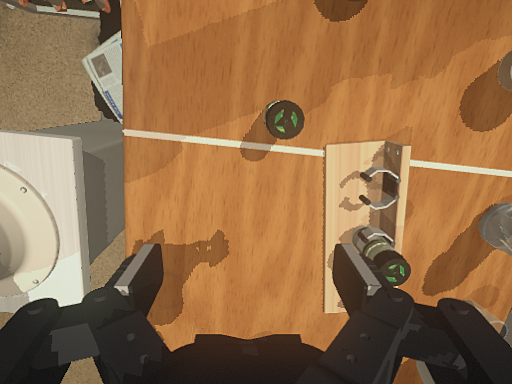

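The wrist view shows the left jar's cap at (285,119), the left free clip at (380,188), and the done jar's cap at (395,267). Next I refine these from the depth cloud.

```bash
cat > cloud.py <<'E'
from h import *
np.set_printoptions(precision=4,suppress=True)
def cloud(d,o=None):
    f,cx,cy,k1=K(d); M=np.array([[f,0,cx],[0,f,cy],[0,0,1.]])
    v,u=np.mgrid[:384,:512]; uv=np.stack([u,v],-1).reshape(-1,1,2).astype(float)
    n=cv2.undistortPoints(uv,M,np.array([k1,0,0,0.]))[:,0]
    z=d["depth"].ravel(); P=np.c_[n*z[:,None],z]; Rm,p=pose(d,o); W=P@Rm.T+p; W[z<=0]=np.nan; return W
def near(W,c,r,z0,z1):
    m=(np.hypot(W[:,0]-c[0],W[:,1]-c[1])<r)&(W[:,2]>z0)&(W[:,2]<z1); return W[m]
def circ(P):
    (x,y),r=cv2.minEnclosingCircle(P[:,:2].astype(np.float32)); return np.array([x,y,r,len(P),np.median(P[:,2])])
E
cat > meas.py <<'E'
from cloud import *
for c in("wrist","top"):
    o=bot.get_obs(); d=viewer.camera(c); W=cloud(d,o)
    for n,q in dict(jar1=(.422,-.205),jar2=(.439,.232),done=(.597,.057)).items():
        P=near(W,q,.035,.097,.125)
        if len(P)>10: print(c,n,circ(P),P[:,:2].mean(0))
    F=W[(W[:,0]>.5)&(W[:,0]<.68)&(abs(W[:,1]-.06)<.17)]
    for n,a,b in(("board",.004,.0125),("back",.053,.063)):
        P=F[(F[:,2]>a)&(F[:,2]<b)]
        if len(P)>20: print(c,n,len(P),np.median(P[:,2]),cv2.minAreaRect(P[:,:2].astype(np.float32)))
    T=near(W,(.45,.1),.05,-.02,.02); print("table z",np.median(T[:,2]))
E
python3 meas.py
```

```text
wrist jar2 [   0.4391    0.2219    0.0202 1137.        0.1048] [0.4386 0.2226]
wrist done [  0.596    0.0598   0.0212 676.       0.1126] [0.5953 0.067 ]
wrist board 5653 0.007947963599279684 ((0.5832617878913879, 0.05532305687665939), (0.09229650348424911, 0.29103541374206543), 9.8704195022583)
wrist back 1637 0.057813137423996463 ((0.5919164419174194, 0.12724612653255463), (0.05656750127673149, 0.15210594236850739), 10.662992477416992)
table z -2.3413434508789965e-05
top jar1 [  0.4226  -0.2074   0.0204 143.       0.1053] [ 0.4222 -0.2067]
top done [  0.5955   0.0593   0.0216 149.       0.1133] [0.594  0.0593]
top board 1966 0.008073316723283153 ((0.5898352265357971, 0.060585327446460724), (0.17978894710540771, 0.33840128779411316), 0.10444425791501999)
top back 411 0.0586971627299242 ((0.6045470237731934, 0.06202849745750427), (0.05759603530168533, 0.2867247760295868), 10.340686798095703)
table z 0.000831068547123115
```

```bash
python3 - <<'E'
from cloud import *
def edge(P,yaw,lo):
    a=np.radians(yaw);ex=np.array([np.cos(a),np.sin(a)]);ey=np.array([-ex[1],ex[0]])
    q=np.c_[(P[:,:2]-[.5957,.0596])@ex,(P[:,:2]-[.5957,.0596])@ey]
    pts=[]
    for b in np.arange(-.135,.135,.006):
        m=q[(q[:,1]>b)&(q[:,1]<b+.006)]
        if len(m)>3: pts.append((b+.003,np.percentile(m[:,0],3 if lo else 97)))
    pts=np.array(pts); 
    for _ in range(4):
        c=np.polyfit(pts[:,0],pts[:,1],1); r=pts[:,1]-np.polyval(c,pts[:,0]); pts=pts[abs(r)<max(.0012,1.5*r.std())]
    return yaw-np.degrees(np.arctan(c[0])),c[1],len(pts),r.std()
for c in("wrist","top"):
    o=bot.get_obs(); d=viewer.camera(c); W=cloud(d,o)
    F=W[(W[:,0]>.5)&(W[:,0]<.68)&(abs(W[:,1]-.06)<.17)]
    A=F[(F[:,2]>.006)&(F[:,2]<.0105)];B=F[(F[:,2]>.054)&(F[:,2]<.0615)]
    print(c,"front",edge(A,9,1),"back",edge(B,9,0))
plan([([.4391,.2222,.30],99.5,2),([.4391,.2222,.091],99.5,5)])
E
```

```text
wrist front (np.float64(10.110754402605195), np.float64(-0.05647426292263771), 43, np.float64(0.0004945431609622563)) back (np.float64(10.399119627416347), np.float64(0.03536439254089783), 24, np.float64(0.00046473824556190324))
top front (np.float64(10.225721166411759), np.float64(-0.054732346434732515), 26, np.float64(0.0018169018729128719)) back (np.float64(10.46048874223109), np.float64(0.035031494396311605), 28, np.float64(0.0007327352783211831))
"offset": [[2.31, 2.28, -0.0], [2.27, 2.33, -0.0], [-0.0, -0.0, 4.18], [-0.0, -0.0, 4.18], [-0.0, -0.0, 4.18]] "twist": [[0.0, -0.0, -0.021], [0.0, -0.0, -0.021], [0.0, -0.0, -0.0], [0.0, -0.0, -0.0], [0.0, -0.0, -0.0]]
"offset": [[-0.0, -0.0, 4.18], [-0.0, -0.0, 4.18]] "twist": [[0.0, -0.0, -0.0], [0.0, -0.0, -0.0]]
```

>>> move_arm:
  offset:
    - [2.31, 2.28, 0]
    - [2.27, 2.33, 0]
    - [0, 0, 4.2]
    - [0, 0, 4.2]
    - [0, 0, 4.2]
  twist:
    - [0, 0, -0.035]
    - [0, 0, -0.035]
    - [0, 0, 0]
    - [0, 0, 0]
    - [0, 0, 0]
  grip: [1, 1, 1, 1, 1]

```text
time: 3.2
ee_pos: [0.4391, 0.2224, 0.1724]
tcp_rot: [180.0, -0.0, 101.1]
wrist_force: [1.2, 0.1, 0.3]
opening: 0.0855
grasp_force: 0.0
```

>>> move_arm:
  offset:
    - [0, 0, 4.2]
    - [0, 0, 4.4]
    - [0, 0, 0]
  twist:
    - [0, 0, 0]
    - [0, 0, 0]
    - [0, 0, 0]
  grip: [1, 1, 1]

```text
time: 3.5
ee_pos: [0.4359, 0.2205, 0.0824]
tcp_rot: [-179.5, 0.1, 101.1]
wrist_force: [-0.5, -0.0, -0.3]
opening: 0.0853
grasp_force: 0.0
```

>>> move_arm:
  offset:
    - [0, 0, 0]
    - [0, 0, 0]
  twist:
    - [0, 0, 0]
    - [0, 0, 0]
  grip: [1, 1]

```text
time: 3.7
ee_pos: [0.4404, 0.2225, 0.0908]
tcp_rot: [179.8, -0.1, 101.0]
wrist_force: [0.4, 0.0, 0.3]
opening: 0.0855
grasp_force: 0.0
```

>>> move_arm:
  offset:
    - [0, 0, 0.3]
    - [0, 0, 0]
    - [0, 0, 0]
    - [0, 0, 0]
    - [0, 0, 0]
  twist:
    - [0, 0, 0]
    - [0, 0, 0]
    - [0, 0, 0]
    - [0, 0, 0]
    - [0, 0, 0]
  grip: [0.3, 0.3, 0.3, 0.3, 0.3]
  force: 60

```text
time: 4.2
ee_pos: [0.4395, 0.2219, 0.0858]
tcp_rot: [179.9, -0.0, 101.0]
wrist_force: [-1.7, -0.9, 6.4]
opening: 0.0393
grasp_force: 59.7
```

>>> move_arm:
  offset:
    - [0, 0, 0]
    - [0, 0, 0]
  twist:
    - [0, 0, 0]
    - [0, 0, 0]
  grip: [0, 0]

```text
time: 4.4
ee_pos: [0.4394, 0.2219, 0.0858]
tcp_rot: [180.0, -0.0, 101.0]
wrist_force: [-1.3, -0.3, 6.2]
opening: 0.0398
grasp_force: 59.7
```

```bash
python3 - <<'E'
from h import *
np.set_printoptions(precision=4,suppress=True)
o=bot.get_obs();print(o["time"],o["ee_pos"],o["tcp_rot"],o["opening"],o["grasp_force"],o["wrist_force"])
a=np.radians(10.3);ex=np.array([np.cos(a),np.sin(a)]);ey=np.array([-ex[1],ex[0]])
s=np.array([.5957,.0596])+.09*ey;p=s-.075*ex;z=o["ee_pos"][2];print(s,p)
plan([([*o["ee_pos"][:2],z+.05],100.3,2),([*p,z+.05],100.3,3),([*p,z+.012],100.3,2)])
E
```

```text
4.4 [0.4394 0.2219 0.0858] [179.9505  -0.0206 101.0049] 0.03984037864012303 59.71311002969742 [-1.3233 -0.3399  6.2041]
[0.5796 0.1481] [0.5058 0.1347]
"offset": [[0.0, 0.0, -2.5], [0.0, 0.0, -2.5], [-3.25, 1.66, -0.0], [-3.26, 1.66, -0.0], [-3.25, 1.65, -0.0]] "twist": [[0.0, -0.0, 0.006], [0.001, -0.0, 0.006], [-0.0, -0.0, 0.0], [-0.0, -0.0, 0.0], [-0.0, -0.0, 0.0]]
"offset": [[-0.0, 0.0, 1.9], [-0.01, 0.0, 1.9]] "twist": [[-0.0, -0.0, 0.0], [-0.0, -0.0, 0.0]]
```

>>> move_arm:
  offset:
    - [0, 0, -2]
    - [0, 0, -3]
    - [-2.44, 1.82, 0]
    - [-2.44, 1.82, 0]
    - [-2.44, 1.82, 0]
  twist:
    - [0, 0, 0.006]
    - [0, 0, 0.006]
    - [0, 0, 0]
    - [0, 0, 0]
    - [0, 0, 0]
  grip: [0, 0, 0, 0, 0]

```text
time: 4.9
ee_pos: [0.5068, 0.1589, 0.1352]
tcp_rot: [180.0, 0.0, 100.4]
wrist_force: [0.6, 0.7, -0.1]
opening: 0.0393
grasp_force: 60.5
```

>>> move_arm:
  offset:
    - [-1.44, 1.32, 0]
    - [-1, 0.5, 0]
    - [0, 0, 1.5]
    - [0, 0, 1.0]
    - [0, 0, 0.5]
  twist:
    - [0, 0, 0]
    - [0, 0, 0]
    - [0, 0, 0]
    - [0, 0, 0]
    - [0, 0, 0]
  grip: [0, 0, 0, 0, 0]

```text
time: 5.4
ee_pos: [0.5269, 0.1392, 0.1029]
tcp_rot: [-179.8, 0.0, 100.4]
wrist_force: [-0.4, 0.2, -1.7]
opening: 0.0398
grasp_force: 60.5
```

>>> move_arm:
  offset:
    - [0, 0, 0]
    - [0, 0, 0]
  twist:
    - [0, 0, 0]
    - [0, 0, 0]
  grip: [0, 0]

```text
time: 5.6
ee_pos: [0.528, 0.1393, 0.1051]
tcp_rot: [180.0, -0.0, 100.4]
wrist_force: [0.3, -0.7, -0.9]
opening: 0.0392
grasp_force: 60.5
```

```bash
cat > rel.py <<'E'
from cloud import *
import sys
o=bot.get_obs();side=float(sys.argv[1])
a=np.radians(10.3);ex=np.array([np.cos(a),np.sin(a)]);ey=np.array([-ex[1],ex[0]])
s=np.array([.5957,.0596])+side*.09*ey
e=o["ee_pos"];q=e[:2]-s
print(o["time"],e,o["tcp_rot"],o["wrist_force"],o["opening"]);print("tcp rel seat mm",q@ex*1e3,q@ey*1e3)
if len(sys.argv)>2:
    save(viewer.camera("wrist"),sys.argv[2]+"w.png")
    d=viewer.camera("side");save(d,sys.argv[2]+".png")
    # project seat etc.
    for c in("side","top"):
        d=viewer.camera(c);W=cloud(d); P=near(W,e[:2],.04,.08,.135); print(c,len(P),P.mean(0) if len(P) else "")
E
python3 rel.py 1 c1; python3 -c "
import cv2
a=cv2.imread('pics/c1.png')[130:250,200:340];b=cv2.imread('pics/c1w.png')
a=cv2.resize(a,(448,384),interpolation=3);cv2.imwrite('pics/c1c.png',cv2.resize(cv2.hconcat([a,b[:,150:500]]),None,fx=1,fy=1))"
```

```text
5.6 [0.528  0.1393 0.1051] [179.999   -0.0027 100.3605] [ 0.298  -0.6926 -0.8525] 0.039206024228994836
tcp rel seat mm -52.379766849553036 0.5155096260379641
side 261 [0.5282 0.1296 0.1115]
top 0
```

View pics/c1c.png

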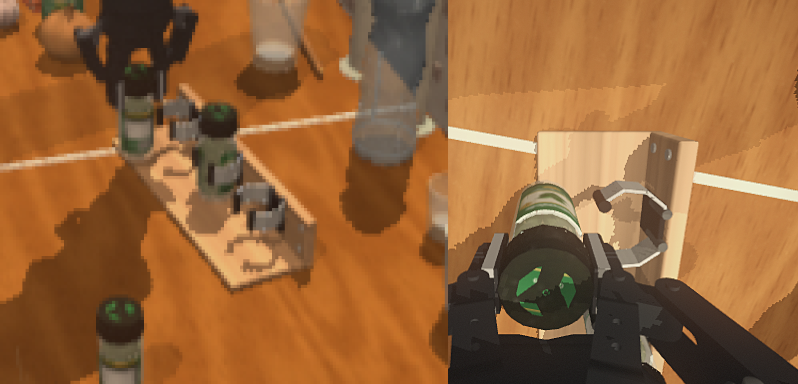

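The jar hangs upright, squarely in front of the left clip's mouth. I lower it, then push.

>>> move_arm:
  offset:
    - [0.05, 0, 0.5]
    - [0, 0, 0.45]
    - [0, 0, 0]
    - [0, 0, 0]
  twist:
    - [0, 0, 0]
    - [0, 0, 0]
    - [0, 0, 0]
    - [0, 0, 0]
  grip: [0, 0, 0, 0]

```text
time: 6.2
ee_pos: [0.5281, 0.1392, 0.0952]
tcp_rot: [-180.0, 0.0, 100.3]
wrist_force: [0.5, -0.3, -0.5]
opening: 0.0391
grasp_force: 60.5
```

>>> move_arm:
  offset:
    - [0, 0.5, 0]
    - [0, 0.5, 0]
    - [0, 0.5, 0]
    - [0, 0.5, 0]
    - [0, 0, 0]
  twist:
    - [0, 0, 0]
    - [0, 0, 0]
    - [0, 0, 0]
    - [0, 0, 0]
    - [0, 0, 0]
  grip: [0, 0, 0, 0, 0]

```text
time: 6.7
ee_pos: [0.5481, 0.1427, 0.0951]
tcp_rot: [-179.9, 0.0, 100.3]
wrist_force: [-1.9, -1.7, -0.7]
opening: 0.0398
grasp_force: 60.5
```

>>> move_arm:
  offset:
    - [0, 0.4, 0]
    - [0, 0.4, 0]
    - [0, 0.4, 0]
    - [0, 0, 0]
  twist:
    - [0, 0, 0]
    - [0, 0, 0]
    - [0, 0, 0]
    - [0, 0, 0]
  grip: [0, 0, 0, 0]

```text
time: 7.1
ee_pos: [0.5598, 0.1449, 0.0951]
tcp_rot: [-180.0, 0.0, 100.3]
wrist_force: [-1.4, -1.8, -4.0]
opening: 0.0394
grasp_force: 60.7
```

>>> move_arm:
  offset:
    - [0, 0.5, 0]
    - [0, 0.5, 0]
    - [0, 0.5, 0]
    - [0, 0, 0]
  twist:
    - [0, 0, 0]
    - [0, 0, 0]
    - [0, 0, 0]
    - [0, 0, 0]
  grip: [0, 0, 0, 0]

```text
time: 7.5
ee_pos: [0.5765, 0.1479, 0.096]
tcp_rot: [179.8, 0.0, 100.3]
wrist_force: [6.2, -1.3, -3.1]
opening: 0.0398
grasp_force: 60.6
```

```bash
python3 rel.py 1
```

```text
7.5 [0.5765 0.1479 0.096 ] [179.8019   0.0166 100.2959] [ 6.1975 -1.2508 -3.1326] 0.03976490643568514
tcp rel seat mm -3.113467997361579 0.298602525302166
```

>>> move_arm:
  offset:
    - [0, 0.2, 0]
    - [0, 0.2, 0.1]
    - [0, 0, 0.1]
    - [0, 0, 0.1]
    - [0, 0, 0]
  twist:
    - [0, 0, 0]
    - [0, 0, 0]
    - [0, 0, 0]
    - [0, 0, 0]
    - [0, 0, 0]
  grip: [0, 0, 0, 0, 0]

```text
time: 8.0
ee_pos: [0.5789, 0.1483, 0.0938]
tcp_rot: [179.9, 0.0, 100.3]
wrist_force: [0.7, -3.6, 8.2]
opening: 0.0395
grasp_force: 62.0
```

```bash
python3 rel.py 1
```

```text
8.0 [0.5789 0.1483 0.0938] [179.8921   0.0121 100.3004] [ 0.7223 -3.5701  8.2236] 0.039503386316026595
tcp rel seat mm -0.6754488306690257 0.28220537863190154
```

>>> move_arm:
  offset:
    - [0, 0, 0]
    - [0, 0, 0]
    - [0, 0, 0]
    - [0, 0, 0]
    - [0, 0, 0]
  twist:
    - [0, 0, 0]
    - [0, 0, 0]
    - [0, 0, 0]
    - [0, 0, 0]
    - [0, 0, 0]
  grip: [1, 1, 1, 1, 1]

```text
time: 8.5
ee_pos: [0.5783, 0.1485, 0.0923]
tcp_rot: [-180.0, -0.0, 100.3]
wrist_force: [-0.2, -0.4, 0.1]
opening: 0.0856
grasp_force: 0.0
```

>>> move_arm:
  offset:
    - [0, 0, -2]
    - [0, 0, -3]
    - [0, 0, -4]
    - [0, 0, -4]
    - [0, 0, -4]
  twist:
    - [0, 0, 0]
    - [0, 0, 0]
    - [0, 0, 0]
    - [0, 0, 0]
    - [0, 0, 0]
  grip: [1, 1, 1, 1, 1]

```text
time: 9.0
ee_pos: [0.5781, 0.1484, 0.2641]
tcp_rot: [-180.0, -0.0, 100.3]
wrist_force: [0.3, 1.1, 0.6]
opening: 0.0855
grasp_force: 0.0
```

```bash
python3 - <<'E'
from h import *
plan([([.40,-.14,.28],100.3,9)])
E
```

```text
"offset": [[-2.8, -2.52, -0.18], [-2.8, -2.52, -0.18], [-2.8, -2.52, -0.18], [-2.8, -2.52, -0.18], [-2.8, -2.52, -0.18]] "twist": [[-0.0, -0.0, 0.0], [-0.0, -0.0, 0.0], [-0.0, -0.0, 0.0], [-0.0, -0.0, 0.0], [-0.0, -0.0, 0.0]]
"offset": [[-2.8, -2.52, -0.17], [-2.79, -2.52, -0.18], [-2.8, -2.52, -0.17], [-2.79, -2.53, -0.18]] "twist": [[-0.0, -0.0, 0.0], [-0.0, -0.0, 0.0], [-0.0, -0.0, 0.0], [-0.0, -0.0, 0.0]]
```

>>> move_arm:
  offset:
    - [-2.8, -2.5, -0.2]
    - [-2.8, -2.5, -0.2]
    - [-2.8, -2.5, -0.2]
    - [-2.8, -2.5, -0.2]
    - [-2.8, -2.5, -0.2]
  twist:
    - [0, 0, 0]
    - [0, 0, 0]
    - [0, 0, 0]
    - [0, 0, 0]
    - [0, 0, 0]
  grip: [1, 1, 1, 1, 1]

```text
time: 9.5
ee_pos: [0.4795, -0.0127, 0.2725]
tcp_rot: [180.0, -0.0, 100.3]
wrist_force: [0.8, -0.3, 0.3]
opening: 0.0855
grasp_force: 0.0
```

>>> move_arm:
  offset:
    - [-2.8, -2.5, -0.2]
    - [-2.8, -2.5, -0.2]
    - [-2.8, -2.5, -0.2]
    - [-2.8, -2.5, -0.2]
    - [0, 0, 0]
  twist:
    - [0, 0, 0]
    - [0, 0, 0]
    - [0, 0, 0]
    - [0, 0, 0]
    - [0, 0, 0]
  grip: [1, 1, 1, 1, 1]

```text
time: 10.0
ee_pos: [0.4005, -0.1423, 0.2812]
tcp_rot: [180.0, 0.1, 100.1]
wrist_force: [0.9, -0.5, 0.9]
opening: 0.0854
grasp_force: 0.0
```

```bash
sed -i 's/done=(.597,.057))/done=(.597,.057),inleft=(.579,.148))/' meas.py; python3 meas.py; python3 look.py w2.png; python3 - <<'E'
from h import *
plan([([.4226,-.2074,.28],100.3,2)])
E
```

```text
wrist jar1 [  0.4228  -0.2091   0.0203 978.       0.1047] [ 0.4224 -0.2077]
wrist done [  0.5915   0.0474   0.0177 915.       0.1116] [0.5894 0.0451]
wrist board 8163 0.007928067683032947 ((0.5905786156654358, -0.0035877153277397156), (0.08652704209089279, 0.17115123569965363), 10.587651252746582)
wrist back 2493 0.057864082871700306 ((0.6159319877624512, -0.0052041783928871155), (0.05961848795413971, 0.15693256258964539), 10.539698600769043)
table z -0.00026364723223243347
top done [  0.5959   0.0595   0.0209 146.       0.1136] [0.5943 0.0594]
top inleft [  0.5781   0.1501   0.0211 152.       0.1136] [0.5775 0.1489]
top board 1874 0.00812180429704279 ((0.5898872017860413, 0.06046271324157715), (0.3388659656047821, 0.17925207316875458), 89.86112213134766)
top back 367 0.05876268497821835 ((0.6038478016853333, 0.06175494194030762), (0.05869773030281067, 0.2865600883960724), 10.382205963134766)
table z 0.0007159832676415512
10.15 [ 0.4023 -0.1397  0.2805] [179.9771  -0.0109 100.2714] (array([[ 0.9841,  0.1692,  0.0543],
       [ 0.1777, -0.9393, -0.2935],
       [ 0.0014,  0.2985, -0.9544]]), array([ 0.3895, -0.0655,  0.4008])) 66.47791208270816
jar1_mid 0.7 [251.2 218.9] [ 0.4207 -0.2086  0.0525]
jar_done_mid 0.9 [465.5  15.3] [0.5979 0.0583 0.0605]
seat_free1 0.65 [418.1 105.1] [ 0.6088 -0.0322  0.008 ]
seat_full 0.63 [428.9  32. ] [0.5927 0.0518 0.008 ]
rail 0.72 [430.9  29.1] [0.5981 0.0577 0.    ]
"offset": [[-3.53, 0.38, 0.01], [-3.53, 0.38, 0.02]] "twist": [[-0.0, -0.0, 0.001], [-0.0, -0.0, 0.0]]
```

View pics/w2.png

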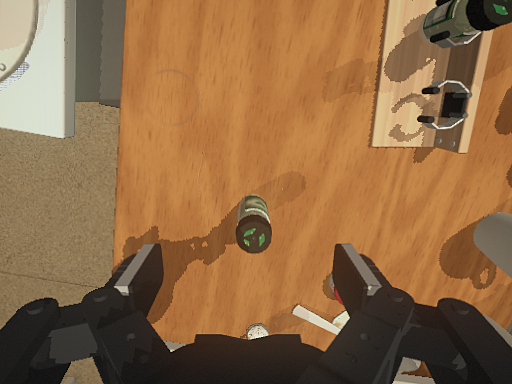

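Jar 1's cap is at (255,235) and the right free clip at (445,105), with its mouth open. Now I grasp jar 1.

>>> move_arm:
  offset:
    - [-3.5, 0.4, 0]
    - [-3.5, 0.4, 0]
    - [0, 0, 4.2]
    - [0, 0, 4.2]
    - [0, 0, 4.2]
  twist:
    - [0, 0, 0]
    - [0, 0, 0]
    - [0, 0, 0]
    - [0, 0, 0]
    - [0, 0, 0]
  grip: [1, 1, 1, 1, 1]

```text
time: 11.0
ee_pos: [0.4227, -0.2073, 0.1529]
tcp_rot: [180.0, 0.0, 100.3]
wrist_force: [-0.2, -0.3, 0.7]
opening: 0.0855
grasp_force: 0.0
```

>>> move_arm:
  offset:
    - [0, 0, 3]
    - [0, 0, 2]
    - [0, 0, 1.6]
    - [0, 0, 0]
    - [0, 0, 0]
  twist:
    - [0, 0, 0]
    - [0, 0, 0]
    - [0, 0, 0]
    - [0, 0, 0]
    - [0, 0, 0]
  grip: [1, 1, 1, 1, 1]

```text
time: 11.5
ee_pos: [0.4227, -0.2071, 0.0889]
tcp_rot: [-180.0, -0.0, 100.3]
wrist_force: [1.0, 0.0, 0.8]
opening: 0.0856
grasp_force: 0.0
```

>>> move_arm:
  offset:
    - [0, 0, 0.1]
    - [0, 0, 0]
    - [0, 0, 0]
    - [0, 0, 0]
    - [0, 0, 0]
  twist:
    - [0, 0, 0]
    - [0, 0, 0]
    - [0, 0, 0]
    - [0, 0, 0]
    - [0, 0, 0]
  grip: [0.3, 0.3, 0.3, 0.3, 0.3]
  force: 60

```text
time: 12.0
ee_pos: [0.4228, -0.2074, 0.0883]
tcp_rot: [180.0, 0.0, 100.3]
wrist_force: [-1.6, 0.2, 5.9]
opening: 0.0393
grasp_force: 59.9
```

>>> move_arm:
  offset:
    - [0, 0, 0]
    - [0, 0, 0]
  twist:
    - [0, 0, 0]
    - [0, 0, 0]
  grip: [0, 0]

```text
time: 12.2
ee_pos: [0.4228, -0.2075, 0.0883]
tcp_rot: [180.0, 0.0, 100.3]
wrist_force: [-1.8, 0.4, 5.9]
opening: 0.0396
grasp_force: 59.9
```

```bash
python3 rel.py -1; python3 - <<'E'
from h import *
o=bot.get_obs()
a=np.radians(10.3);ex=np.array([np.cos(a),np.sin(a)]);ey=np.array([-ex[1],ex[0]])
s=np.array([.5957,.0596])-.09*ey;p=s-.052*ex;z=o["ee_pos"][2];print(s,p)
plan([([*o["ee_pos"][:2],z+.05],100.3,2),([*p,z+.05],100.3,6),([*p,z+.02],100.3,3)])
E
```

```text
12.2 [ 0.4228 -0.2075  0.0883] [179.9573   0.0439 100.3095] [-1.7985  0.4274  5.8501] 0.03956723223757761
tcp rel seat mm -217.88371850779552 -141.82986876554284
[ 0.6117922  -0.02894965] [ 0.56063018 -0.03824737]
"offset": [[-0.0, 0.0, -2.5], [-0.0, 0.0, -2.5], [2.36, 2.77, -0.0], [2.36, 2.76, -0.0], [2.36, 2.77, -0.0]] "twist": [[0.0, 0.0, 0.0], [0.001, 0.001, 0.0], [-0.0, -0.0, 0.0], [-0.0, -0.0, 0.0], [-0.0, -0.0, 0.0]]
"offset": [[2.37, 2.76, -0.0], [2.36, 2.77, -0.0], [2.37, 2.76, -0.0], [-0.0, 0.0, 1.0], [-0.0, 0.0, 1.0]] "twist": [[-0.0, -0.0, 0.0], [-0.0, -0.0, 0.0], [-0.0, -0.0, 0.0], [-0.0, -0.0, 0.0], [-0.0, -0.0, 0.0]]
"offset": [[-0.0, 0.01, 1.0]] "twist": [[-0.0, -0.0, 0.0]]
```

>>> move_arm:
  offset:
    - [0, 0, -2]
    - [0, 0, -3]
    - [2.36, 2.77, 0]
    - [2.36, 2.77, 0]
    - [2.36, 2.77, 0]
  twist:
    - [0, 0, 0]
    - [0, 0, 0]
    - [0, 0, 0]
    - [0, 0, 0]
    - [0, 0, 0]
  grip: [0, 0, 0, 0, 0]

```text
time: 12.7
ee_pos: [0.4924, -0.1219, 0.1377]
tcp_rot: [180.0, 0.0, 100.3]
wrist_force: [1.5, -0.5, -0.3]
opening: 0.0393
grasp_force: 60.5
```

>>> move_arm:
  offset:
    - [2.36, 2.77, 0]
    - [2.36, 2.77, 0]
    - [1.4, 1.6, 0]
    - [0.97, 1.15, 0]
    - [0, 0, 1]
  twist:
    - [0, 0, 0]
    - [0, 0, 0]
    - [0, 0, 0]
    - [0, 0, 0]
    - [0, 0, 0]
  grip: [0, 0, 0, 0, 0]

```text
time: 13.2
ee_pos: [0.5618, -0.037, 0.128]
tcp_rot: [179.9, 0.0, 100.4]
wrist_force: [-0.6, 0.7, -0.6]
opening: 0.0395
grasp_force: 60.6
```

>>> move_arm:
  offset:
    - [0, 0, 1]
    - [0, 0, 1]
    - [0, 0, 0]
    - [0, 0, 0]
  twist:
    - [0, 0, 0]
    - [0, 0, 0]
    - [0, 0, 0]
    - [0, 0, 0]
  grip: [0, 0, 0, 0]

```text
time: 13.6
ee_pos: [0.56, -0.0387, 0.1072]
tcp_rot: [-180.0, -0.0, 100.3]
wrist_force: [-0.4, -0.2, -0.9]
opening: 0.0393
grasp_force: 60.6
```

```bash
python3 rel.py -1
```

```text
13.6 [ 0.56   -0.0387  0.1072] [-179.9619   -0.0071  100.2602] [-0.3725 -0.1631 -0.8992] 0.039279765691159346
tcp rel seat mm -52.7125622536146 -0.33701477434164606
```

Lower to hover, then push in the same way.

>>> move_arm:
  offset:
    - [0.03, 0, 0.5]
    - [0, 0, 0.45]
    - [0, 0, 0]
    - [0, 0, 0]
  twist:
    - [0, 0, 0]
    - [0, 0, 0]
    - [0, 0, 0]
    - [0, 0, 0]
  grip: [0, 0, 0, 0]

```text
time: 14.0
ee_pos: [0.5604, -0.0378, 0.0979]
tcp_rot: [-180.0, -0.0, 100.3]
wrist_force: [0.6, 0.2, -0.4]
opening: 0.0394
grasp_force: 60.6
```

>>> move_arm:
  offset:
    - [0, 0.5, 0]
    - [0, 0.5, 0]
    - [0, 0.5, 0]
    - [0, 0.5, 0]
    - [0, 0, 0]
  twist:
    - [0, 0, 0]
    - [0, 0, 0]
    - [0, 0, 0]
    - [0, 0, 0]
    - [0, 0, 0]
  grip: [0, 0, 0, 0, 0]

```text
time: 14.5
ee_pos: [0.5802, -0.0342, 0.0975]
tcp_rot: [-179.9, -0.0, 100.3]
wrist_force: [-1.8, -0.5, -1.3]
opening: 0.0393
grasp_force: 60.6
```

>>> move_arm:
  offset:
    - [0, 0.4, 0]
    - [0, 0.4, 0]
    - [0, 0.4, 0]
    - [0, 0, 0]
  twist:
    - [0, 0, 0]
    - [0, 0, 0]
    - [0, 0, 0]
    - [0, 0, 0]
  grip: [0, 0, 0, 0]

```text
time: 14.9
ee_pos: [0.592, -0.032, 0.0976]
tcp_rot: [-180.0, -0.0, 100.3]
wrist_force: [-1.9, 0.7, -1.7]
opening: 0.0393
grasp_force: 60.7
```

>>> move_arm:
  offset:
    - [0, 0.5, 0]
    - [0, 0.5, 0]
    - [0, 0.5, 0]
    - [0, 0, 0]
  twist:
    - [0, 0, 0]
    - [0, 0, 0]
    - [0, 0, 0]
    - [0, 0, 0]
  grip: [0, 0, 0, 0]

```text
time: 15.3
ee_pos: [0.6087, -0.0291, 0.0985]
tcp_rot: [179.8, 0.0, 100.3]
wrist_force: [6.5, 1.1, -2.4]
opening: 0.0392
grasp_force: 60.7
```

>>> move_arm:
  offset:
    - [0, 0.2, 0]
    - [0, 0.2, 0.1]
    - [0, 0, 0.1]
    - [0, 0, 0.1]
    - [0, 0, 0]
  twist:
    - [0, 0, 0]
    - [0, 0, 0]
    - [0, 0, 0]
    - [0, 0, 0]
    - [0, 0, 0]
  grip: [0, 0, 0, 0, 0]

```text
time: 15.8
ee_pos: [0.6112, -0.0287, 0.0962]
tcp_rot: [179.9, 0.0, 100.3]
wrist_force: [2.7, 1.0, 6.3]
opening: 0.0394
grasp_force: 62.0
```

```bash
python3 rel.py -1
```

```text
15.8 [ 0.6112 -0.0287  0.0962] [179.8815   0.0208 100.3129] [2.7456 1.0491 6.2957] 0.0393759229499429
tcp rel seat mm -0.5452063024391239 0.3555040533332949
```

>>> move_arm:
  offset:
    - [0, 0.1, 0]
    - [0, 0, 0]
  twist:
    - [0, 0, 0]
    - [0, 0, 0]
  grip: [0, 0]

```text
time: 16.0
ee_pos: [0.6114, -0.0286, 0.0963]
tcp_rot: [180.0, 0.0, 100.3]
wrist_force: [-3.7, -0.5, 9.1]
opening: 0.0396
grasp_force: 62.3
```

>>> move_arm:
  offset:
    - [0, 0, 0]
    - [0, 0, 0]
    - [0, 0, 0]
    - [0, 0, 0]
    - [0, 0, 0]
  twist:
    - [0, 0, 0]
    - [0, 0, 0]
    - [0, 0, 0]
    - [0, 0, 0]
    - [0, 0, 0]
  grip: [1, 1, 1, 1, 1]

```text
time: 16.5
ee_pos: [0.6115, -0.0285, 0.0948]
tcp_rot: [-180.0, -0.0, 100.3]
wrist_force: [-0.5, 0.1, 0.0]
opening: 0.0855
grasp_force: 0.0
```

>>> move_arm:
  offset:
    - [0, 0, -2]
    - [0, 0, -3]
    - [0, 0, -4]
    - [0, 0, -4]
    - [0, 0, -4]
  twist:
    - [0, 0, 0]
    - [0, 0, 0]
    - [0, 0, 0]
    - [0, 0, 0]
    - [0, 0, 0]
  grip: [1, 1, 1, 1, 1]

```text
time: 17.0
ee_pos: [0.6113, -0.0285, 0.2666]
tcp_rot: [-180.0, 0.0, 100.3]
wrist_force: [0.4, 0.4, 0.4]
opening: 0.0854
grasp_force: 0.0
```

>>> move_arm:
  offset:
    - [0, -4, 0]
    - [0, -5, 0]
    - [0, -5, 0]
    - [0, -5, 0]
    - [0, -4, 0]
  twist:
    - [0, 0, 0]
    - [0, 0, 0]
    - [0, 0, 0]
    - [0, 0, 0]
    - [0, 0, 0]
  grip: [1, 1, 1, 1, 1]

```text
time: 17.5
ee_pos: [0.383, -0.0698, 0.265]
tcp_rot: [180.0, 0.0, 100.3]
wrist_force: [0.0, -1.0, 0.7]
opening: 0.0854
grasp_force: 0.0
```

```bash
python3 - <<'E'
from cloud import *
d=viewer.camera("top");W=cloud(d)
for n,q in dict(done=(.597,.057),L=(.579,.148),R=(.612,-.029)).items():
    print(n,circ(near(W,q,.033,.1,.13)))
s=viewer.camera("side")
a=cv2.resize(d["color"][150:210,185:305],(480,240),interpolation=3);b=cv2.resize(s["color"][120:320,190:330],(480,686),interpolation=3)[:340]
cv2.imwrite("pics/fin.png",cv2.vconcat([a,b])[:,:,::-1])
E
```

```text
done [  0.5958   0.0601   0.0209 147.       0.1131]
L [  0.5794   0.15     0.021  147.       0.1131]
R [  0.6117  -0.0283   0.0207 141.       0.1134]
```

View pics/fin.png

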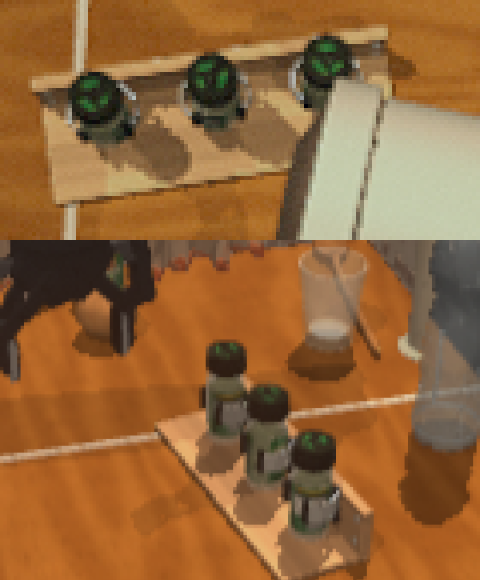

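The three caps, at (97,105), (215,90) and (325,70) in the top view, lie on one line at equal height. Each jar is upright in its clip and the arm is clear.

```bash
python3 -c "
from workcell import bot
print(bot.job_done())"
```

```text
the job is handed in; nothing more can be done
None
```

Both loose jars are clipped upright and down on the foot board, one in each free clip. The already-clipped jar has not moved and the onion, salt mill and timer were not touched. The job was handed in at about 17.6 s.

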